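# Lay the gauze box down in its stock bay

### The arm

A 6-joint arm with a two-finger parallel gripper is mounted at the origin on a cart in front of the work surface, level with it; the furniture and walls round the work are solid. World frame = base frame: x ahead of the robot, y to its left, z up, the work surface at z = 0. Lengths are in mm, angles in rad, forces in N, time in s.
With the tool pointing down it reaches from about 350 to 975 mm from the base axis. Payload 7.1 kg.
Tool frame: the origin (TCP) lies at the very end of the fingers, on their centre line; the grasp point (between the pads) lies ctrl.hold_point_z behind it (ctrl.hold_point_z is the distance from the TCP to the grasp point, in mm); z points along the fingers, y is the line along which they close (so a half turn about z gives the same grasp; the last joint's range is limited). The gripper opens to 88 mm and grips with 3 to 60 N. Pads are 20 mm wide; open, the fingers measure 115 mm over their backs; the gripper's body (75 mm by 178 mm) begins 61 mm behind the grasp point.
Start: joints at [1.099, 0.423, 1.63, -0, 1.089, -0.019], TCP at [273.396, 562.014, 222.675] pointing down, gripper open.
Joint ranges: [-3, 3], [-0.9, 2.11], [0.09, 2.58], [-1.31, 4.45], [0.11, 2.69], [-2.54, 2.54]. Speed limits (rad/s): [2.39, 2.39, 3.01, 3.14, 3.14, 3.14].

### API

Orientations are given as a rotation vector (axis times angle).
In Python, from workcell import ctrl gives the robot as it stands. The module is installed in compiled form; this text tells all that it offers.
- The arm moves only by the shell command python3 -m creep 'ROWS'. ROWS is JSON, a list of rows, each an object with "translation": the shift along the tool's x, y, z in mm, a list of three; "angular": the turn, a rotation vector about the tool's x, y, z in rad, a list of three; "jaw": the opening, from 0 (shut) to 1 (fully open). A call has exactly 8 rows; each row is the pose to reach, as a shift and turn from the pose commanded when the call began, along the tool's axes at that moment; what a row does not reach only later rows make up. A row lasts 1/8 s, in which the tool goes at most 62.5 mm and 10.7 degrees, less where a joint would pass 70% of its speed; a pose out of reach is approached as far as the arm can. A call with a gripper value outside its range is refused whole. The fingers move at their own pace and stop on an object; the grip force is fixed at half the most. Time passes only in rows, so rows that repeat a pose let the fingers close, or fill a call up. It gives the time, the measured TCP pose, the force, the opening and the grip force at its end, in the units of the state.
- ctrl.get_obs(): the state, without advancing time (a new reading comes with each control period).
- ctrl.get_image(name): name is "scene" or "top"; returns the picture (420x560x3 uint8, red, green, blue); there is no depth.
- ctrl.camera_info(name): a dict with "camera_matrix" (3x3 intrinsics, pixels), "distortion" ([k1, k2, p1, p2, k3] as OpenCV has them; the pictures are not rectified), "world_from_camera" (4x4, takes a point from camera to world coordinates). Camera axes: x right, y up, looking along -z (the intrinsics and any distortion apply to the point x, -y, -z); pixel columns grow to the right and rows downward; lengths in mm; the calibration is good to about 2 mm. A picture is of the moment at which its call begins. camera_info takes no time and is no camera call.
- ctrl.close_job(): hands the job in; it is judged then, once.
Trained networks look in the newest picture that a camera, given by its name, has taken for a name from the list of things; names that differ only in an ending like _2 or _b are one class to them, and where a whole thing is asked for, a point or a joint stands for the part that bears it (a point fixed in the world has none). Each returns a list of dicts, best first, with "score" (0 to 1); they miss things now and then, are a little off and sometimes report something else, mostly with a low value. They report only what shows in the picture. A call takes as long as a camera call. They do not tell look-alikes from the thing itself.
- ctrl.look_for(camera, label): "rect" ([left, top, right, bottom] in pixels, round what is visible of it).
The state is a dict: "t": time; "qpos": joint angles; "qvel": joint speeds; "joint_torque": joint torques, N m; "ee_pos": TCP position; "orientation": TCP orientation; "ft_force": force on the tool from outside, world axes, zero at the start; "moment": the same for the moment, N m; "width": finger opening in mm; "grasp_force": force on a finger pad.
Only numpy, scipy, OpenCV 4.12 (cv2) and the standard library are available. Lean on these libraries where they do the work, as an engineer would, in place of code of your own. Each camera call takes 0.05 s, during which the arm holds its last target. There are 200 camera calls.

### The job

The tall gauze box stands in front of the mouth of the low three-sided metal stock bay. Push it over, gently and without gripping or lifting it, so that it lies on its back in the bay with its front panel upward, and push it fully home, square against the bay's stop. Leave everything else on the worktop where it stands.

Things in the scene. Friction and masses are not known exactly. Their poses are not given: they have to be found in the camera images.
- gauze_box: tall white printed carton, 85 deep (x) x 114 wide (y) x 150 high (z) mm, 0.18 to 0.35 kg, loose. Origin: centre of its underside; z out of its top, x out of its back (which faces the bay), so its front panel faces -x. Pushed level on the front in the top 40 mm it tips about its bottom back edge with little sliding; past about 30 degrees it falls by itself. More than 40 N crushes it
- gauze_mid (a point): centre of the gauze box, 75 mm from its underside along z; 75 mm above the worktop standing, 43 mm lying on its back, at most about 90 mm while tipping. Lying, it is 85 mm high and 150 mm long and slides when pushed level at its underside, which then faces away from the stop
- stock_bay: low U-shaped fence of plain aluminium, fixed, no floor. Inside 130 long (x) x 160 wide (y) mm; side walls 28 high, 4 thick, ends flared out 30 mm before the mouth; stop 40 high. Origin on the worktop at the middle of the inner area; x from the open mouth (x = -65 mm) to the stop (inner face x = +65 mm). 20 mm of the lying box stick out of the mouth when it is home
- bay_stop (a point): middle of the stop's inner face, 20 mm above the worktop
- prep_box: smaller white carton, 68 x 74 x 104 mm, loose, beyond the bay's stop; to be left alone. Origin at the centre of its underside
- cup: plain white specimen cup with screw lid, diameter 63, height 72 mm, loose, beside the gauze box; to be left alone. Origin at the centre of its underside
- oil_bottle: small brown bottle with black cap, diameter 26, height 60 mm, loose, beside the bay; to be left alone. Origin at the centre of its underside
- stain_bottle: brown dropper bottle with white cap, diameter 37, height 106 mm, loose, on the other side of the bay; to be left alone. Origin at the centre of its underside
- dish: covered petri dish, diameter 60, height 14 mm, loose, towards the right end of the worktop; to be left alone. Origin at the centre of its underside
Not all that is in view belongs to the job. What is shaped like the gauze_box but yellow is not meant.

How it is judged (in metres and radians):
On the way:
1. the gauze box lies on its back, front panel upward (angle between gauze_box's own x axis and vertical above 2.99 rad), for 0.2 s.
At the end, for the whole second after the job is handed in: The gauze box lies flat on its back on the worktop (within 0.1 rad), between the bay's side walls, within 8 mm of the stop and square to it within 0.1 rad, at rest (angle between gauze_box's own x axis and vertical above 3.04 rad and x of gauze_mid in the frame of stock_bay between -0.018 and 0 m and y of gauze_mid in the frame of stock_bay between -0.03 and 0.03 m and angle between the z axis of gauze_box and the x axis of stock_bay, either way round below 0.1 rad and height (world z) of gauze_mid below 0.05 m and linear speed of gauze_box below 0.01 m/s); the robot touches nothing.
It fails at once if the gauze box is lifted (its centre rises above 105 mm) (height (world z) of gauze_mid above 0.105 m).
It fails at once if the gauze box is pushed with more than 40 N (contact force between the fingers and gauze_box above 40 N).
It fails at once if another thing on the worktop is moved by more than 15 mm (distance of any of prep_box, cup, oil_bottle, stain_bottle, dish from where it was at the start of the episode above 0.015 m).
It fails at once if another thing on the worktop is tipped over (angle between any of prep_box, cup, oil_bottle, stain_bottle, dish's own z axis and vertical above 0.4 rad).
It also fails if it takes over 40 s, if anything falls off the work surface, if the arm or the gripper's body presses on something with over 40 N, if the wrist force passes 120 N, or if a joint passes its speed limit or range.

## Working session

There is one attempt and no reset: what is moved stays moved. The work goes in short steps, Python scripts to look and compute and a shell command to move; the robot and the scene stay as the last step left them, time stands still between calls to the robot, and variables do not carry over. Pictures are saved under pics/ and viewed, at most 10 in all, crops included, and the job is handed in when it is done.

```bash
mkdir -p pics; cat > h.py <<'E'
import numpy as np,cv2
from workcell import ctrl
def snap(n,f):
    im=ctrl.get_image(n); cv2.imwrite('pics/'+f,cv2.cvtColor(im,cv2.COLOR_RGB2BGR)); return im
def proj(n,P):
    c=ctrl.camera_info(n);T=np.linalg.inv(np.array(c['world_from_camera']));P=np.atleast_2d(np.array(P,float))
    p=P@T[:3,:3].T+T[:3,3];p=p*[1,-1,-1]
    return cv2.projectPoints(p,np.zeros(3),np.zeros(3),np.array(c['camera_matrix'],float),np.array(c['distortion'],float))[0][:,0]
def back(n,uv,z):
    c=ctrl.camera_info(n);T=np.array(c['world_from_camera'])
    q=cv2.undistortPoints(np.array(uv,float).reshape(-1,1,2),np.array(c['camera_matrix'],float),np.array(c['distortion'],float))[:,0]
    d=np.c_[q[:,0],-q[:,1],-np.ones(len(q))]@T[:3,:3].T
    o=T[:3,3];return o+d*((z-o[2])/d[:,2])[:,None]
E
python3 - <<'E'
from h import *
for n in ('scene','top'):
    snap(n,n+'0.png'); print(n,np.round(ctrl.camera_info(n)['world_from_camera'],2).tolist())
    for l in ('gauze_box','stock_bay','prep_box','cup','oil_bottle','stain_bottle','dish'):
        print(l,[(np.round(d['rect']).tolist(),round(d['score'],2)) for d in ctrl.look_for(n,l)][:3])
o=ctrl.get_obs();print(o['t'],o['ee_pos'],o['orientation'],ctrl.hold_point_z)
E
```

```text
scene [[0.58, 0.6, -0.56, -211.07], [-0.82, 0.42, -0.39, -635.74], [-0.0, 0.68, 0.73, 1038.07], [0.0, 0.0, 0.0, 1.0]]
gauze_box [([130.0, 132.0, 187.0, 194.0], 0.92), ([258.0, 197.0, 316.0, 272.0], 0.81), ([196.0, 146.0, 237.0, 202.0], 0.27)]
stock_bay [([214.0, 176.0, 290.0, 236.0], 0.65)]
prep_box [([198.0, 150.0, 236.0, 200.0], 0.8)]
cup [([316.0, 200.0, 337.0, 230.0], 0.85)]
oil_bottle [([198.0, 146.0, 236.0, 199.0], 0.52), ([309.0, 186.0, 317.0, 204.0], 0.48)]
stain_bottle [([203.0, 202.0, 224.0, 236.0], 0.85)]
dish [([375.0, 303.0, 402.0, 333.0], 0.9)]
top [[-0.02, 0.99, -0.13, 387.82], [-1.0, -0.02, 0.0, -119.97], [0.0, 0.13, 0.99, 1234.86], [0.0, 0.0, 0.0, 1.0]]
gauze_box [([277.0, 219.0, 319.0, 268.0], 0.84), ([112.0, 219.0, 173.0, 264.0], 0.67)]
stock_bay [([208.0, 191.0, 282.0, 260.0], 0.57)]
prep_box [([179.0, 200.0, 212.0, 238.0], 0.71)]
cup [([292.0, 186.0, 314.0, 205.0], 0.83)]
oil_bottle [([272.0, 178.0, 280.0, 191.0], 0.49)]
stain_bottle []
dish [([375.0, 242.0, 398.0, 262.0], 0.51)]
0.8 [273.38990044 562.03449489 222.69721485] [7.05177251e-01 3.06141669e+00 6.48863835e-05] 18.700000000000003
```

View pics/scene0.png

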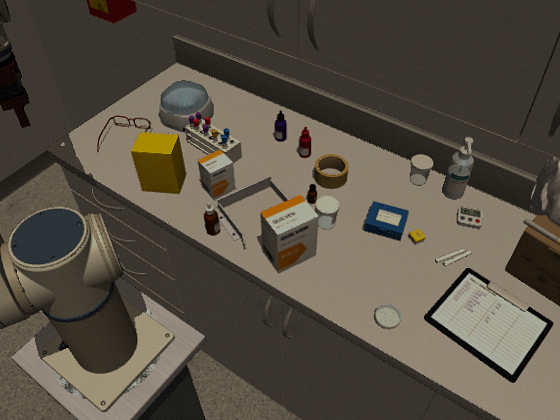

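View pics/top0.png

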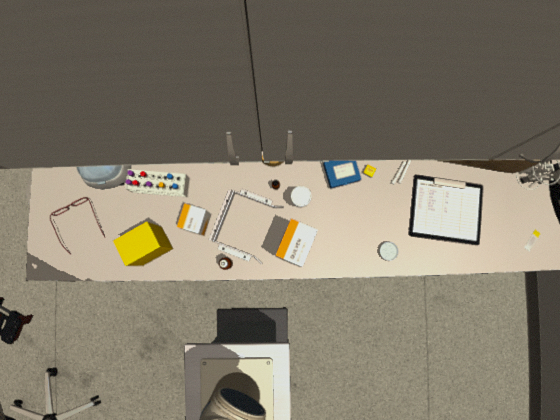

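The only look-alike pair is white carton (scene 290,235; top 292,241) and yellow carton (scene 160,163; top 142,243). There is also the smaller prep_box (scene 217,173; top 193,218). The white carton at the bay's mouth is the one I want. Next is a close crop to check this and read off corners.

```bash
python3 - <<'E'
import cv2,numpy as np
a=cv2.imread('pics/top0.png')[170:280,200:330];b=cv2.imread('pics/scene0.png')[170:280,200:345]
a=cv2.resize(a,None,fx=6,fy=5.4,interpolation=cv2.INTER_CUBIC)
cv2.imwrite('pics/c1.png',cv2.resize(cv2.imread('pics/top0.png')[175:275,203:333],(780,600),interpolation=cv2.INTER_CUBIC))
cv2.imwrite('pics/c2.png',cv2.resize(b,(725,550),interpolation=cv2.INTER_CUBIC))
E
```

```text
(no output)
```

View pics/c1.png

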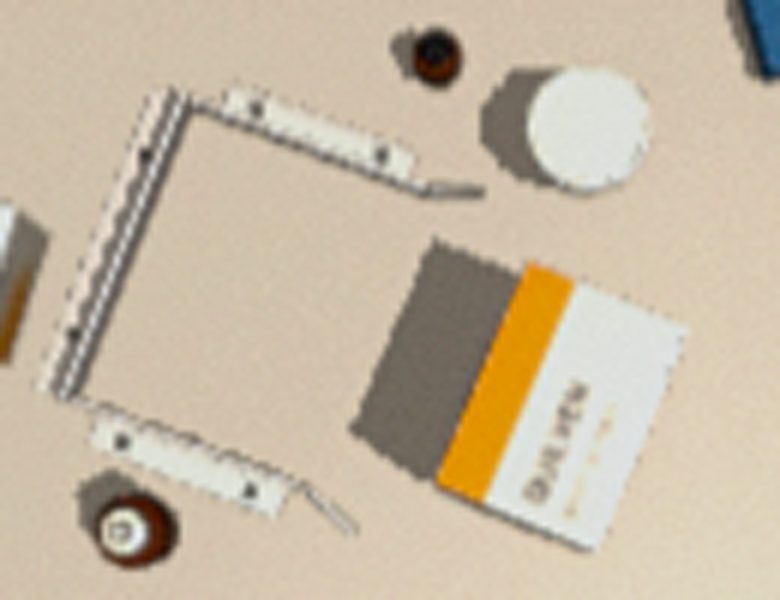

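View pics/c2.png

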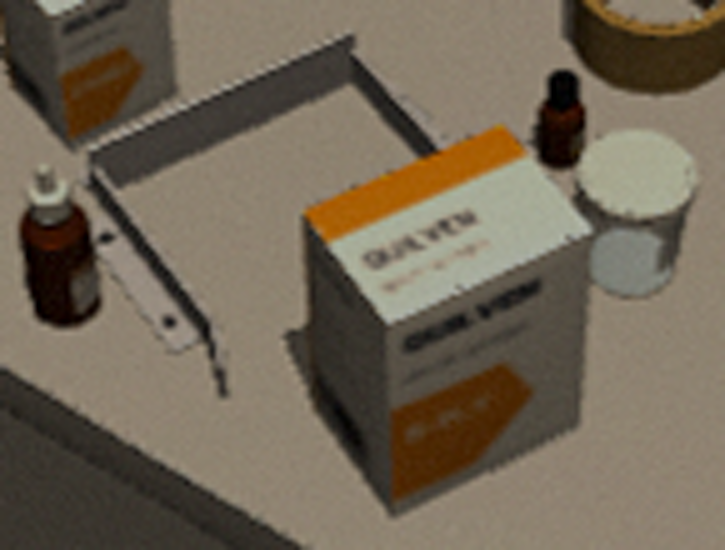

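```bash
cat > fit.py <<'E'
from h import *
from scipy.optimize import least_squares
def fit(obs,x0):
    # obs: (cam, uv full px, local pt)
    def W(p,l): c,s=np.cos(p[2]),np.sin(p[2]); l=np.array(l,float); return [p[0]+c*l[0]-s*l[1],p[1]+s*l[0]+c*l[1],l[2]]
    f=lambda p:np.concatenate([proj(n,W([p[0]*100,p[1]*100,p[2]],l))[0]-uv for n,uv,l in obs])
    r=least_squares(f,[x0[0]/100,x0[1]/100,x0[2]],loss='soft_l1');p=r.x*[100,100,1]
    return p,np.round(r.fun.reshape(-1,2),1).tolist()
T=lambda u,v:np.array([203+u/6,175+v/6]); S=lambda u,v:np.array([200+u/5,170+v/5])
E
python3 - <<'E'
from fit import *
a,b=42.5,57
# +x of box towards bay(left in top = +y world); +y = 90deg ccw seen from above
g=[('top',T(530,262),(a,-b,150)),('top',T(690,328),(-a,-b,150)),('top',T(595,550),(-a,b,150)),('top',T(437,483),(a,b,150)),
('scene',S(502,125),(a,-b,150)),('scene',S(593,233),(-a,-b,150)),('scene',S(388,325),(-a,b,150)),('scene',S(303,213),(a,b,150)),('scene',S(395,515),(-a,b,0)),('scene',S(580,428),(-a,-b,0))]
x0=back('top',[T(563,406)],150)[0];print(x0)
for th in (1.2,1.57,1.9):
    p,r=fit(g,[x0[0],x0[1],th]);print('box',p,r)
w=[('top',T(78,398),(65,80,0)),('top',T(192,103),(65,-80,0)),('top',T(425,192),(-35,-80,0)),('scene',S(115,187),(65,80,0)),('scene',S(352,38),(69,-80,40)),('scene',S(90,150),(69,80,40))]
x0=back('top',[T(245,290)],0)[0]
q,r=fit(w,[x0[0],x0[1],1.3]);print('bay',q,r)
c,s=np.cos(q[2]),np.sin(q[2]);d=p[:2]-q[:2];print('box in bay',c*d[0]+s*d[1],-s*d[0]+c*d[1],p[2]-q[2])
for n,uv,z in(('cup',T(588,128),72),('stain',T(125,530),106),('oil',T(437,47),60)):print(n,back('top',[uv],z)[0])
E
```

```text
[ 444.1201791  -180.48663086  150.        ]
box [ 444.52398376 -182.46393491    1.15148879] [[-0.1, -1.5], [2.0, -0.4], [1.8, 1.5], [-1.0, 0.3], [-0.1, -1.9], [1.3, -0.8], [-0.6, 0.6], [-2.0, -1.3], [-1.0, 1.8], [1.2, -0.1]]
box [ 444.52398275 -182.46393644    1.15148887] [[-0.1, -1.5], [2.0, -0.4], [1.8, 1.5], [-1.0, 0.3], [-0.1, -1.9], [1.3, -0.8], [-0.6, 0.6], [-2.0, -1.3], [-1.0, 1.8], [1.2, -0.1]]
box [ 444.52398282 -182.46393638    1.15148887] [[-0.1, -1.5], [2.0, -0.4], [1.8, 1.5], [-1.0, 0.3], [-0.1, -1.9], [1.3, -0.8], [-0.6, 0.6], [-2.0, -1.3], [-1.0, 1.8], [1.2, -0.1]]
bay [507.24654589 -35.37373176   1.14006472] [[1.1, -0.6], [3.5, 1.8], [-6.2, -0.3], [-2.7, 1.6], [0.2, -0.8], [0.3, -2.0]]
box in bay -159.84397099369764 -4.421894649137322 0.011424150867863414
cup [ 584.20935722 -200.32858654   72.        ]
stain [391.69752539  23.05547949 106.        ]
oil [ 628.36828171 -126.96436558   60.        ]
```

```bash
python3 - <<'E'
from fit import *
w=[('top',T(78,398),(65,80,0)),('top',T(192,103),(65,-80,0)),('top',T(425,192),(-65,-80,0)),('top',T(298,485),(-65,80,28)),('scene',S(115,187),(65,80,0)),('scene',S(352,38),(69,-80,40)),('scene',S(90,150),(69,80,40)),('scene',S(205,325),(-65,80,28))]
x0=back('top',[T(245,290)],0)[0]
q,r=fit(w,[x0[0],x0[1],1.2]);print('bay',q,r)
p=np.array([444.5,-182.5,1.151])
c,s=np.cos(q[2]),np.sin(q[2]);d=p[:2]-q[:2];print('box in bay',c*d[0]+s*d[1],-s*d[0]+c*d[1],p[2]-q[2])
print(ctrl.camera_info('top')['camera_matrix'],ctrl.camera_info('top')['distortion'])
def W(p,l): c,s=np.cos(p[2]),np.sin(p[2]); l=np.array(l,float); return [p[0]+c*l[0]-s*l[1],p[1]+s*l[0]+c*l[1],l[2]]
out=[]
for n,(ou,ov) in(('top',(200,170)),('scene',(200,170))):
    im=cv2.resize(cv2.imread('pics/%s0.png'%n)[ov:ov+110,ou:ou+145],None,fx=5,fy=5,interpolation=cv2.INTER_CUBIC)[:, :]
    def poly(P,L,col):
        uv=proj(n,[W(P,l) for l in L]);cv2.polylines(im,[np.int32(((uv-[ou,ov]+.5)*5))],True,col,1)
    for z in(0,150):poly(p,[(x,y,z) for x,y in((42.5,57),(42.5,-57),(-42.5,-57),(-42.5,57))],(0,0,255))
    for z in(0,28):poly(q,[(x,y,z) for x,y in((65,80),(65,-80),(-65,-80),(-65,80))],(0,200,0))
    out.append(im[:,:])
o=np.hstack(out);cv2.imwrite('pics/ov.png',cv2.resize(o,(800,int(o.shape[0]*800/o.shape[1]))))
E
```

```text
bay [511.75093427 -30.68065531   1.16593873] [[0.0, -1.2], [1.1, 0.7], [0.7, 1.4], [1.7, 0.2], [-3.1, 0.6], [-1.1, -2.6], [-0.2, -3.0], [0.9, -2.4]]
box in bay -166.03536821441836 2.0144688491317453 -0.014938729726927003
[[400.47709866   0.         275.4438891 ]
 [  0.         400.47709866 210.89551179]
 [  0.           0.           1.        ]] [-0.11808197  0.          0.          0.          0.        ]
```

View pics/ov.png

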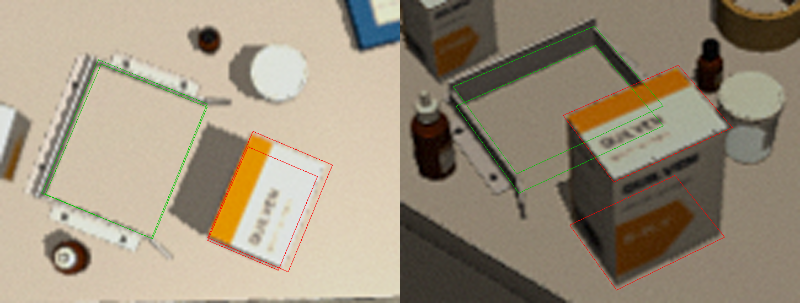

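The overlay agrees: the white gauze box (top image, about 292,241) stands square with the bay mouth, lateral offset about 2 mm and yaw difference below 1°. Push direction is about 1.158 rad. I'll push with the open gripper set across the push direction, giving a wide, square contact.

```bash
python3 -m creep '[{"translation":[-39,-38,-2],"angular":[0,0,0.095],"jaw":1},{"translation":[-78,-76,-4],"angular":[0,0,0.19],"jaw":1},{"translation":[-117,-115,-6],"angular":[0,0,0.285],"jaw":1},{"translation":[-156,-153,-8],"angular":[0,0,0.38],"jaw":1},{"translation":[-195,-191,-10],"angular":[0,0,0.475],"jaw":1},{"translation":[-234,-230,-10],"angular":[0,0,0.57],"jaw":1},{"translation":[-273,-268,-10],"angular":[0,0,0.665],"jaw":1},{"translation":[-312,-306,-10],"angular":[0,0,0.765],"jaw":1}]'
cat > goal.py <<'E'
import sys
from h import *
from scipy.spatial.transform import Rotation as R
# target: box-axis coords (u along push from box centre, v), z ; yaw th
th=1.158;C=np.array([444.5,-182.5]);u=np.array([np.cos(th),np.sin(th)]);v=np.array([-u[1],u[0]])
a=list(map(float,sys.argv[1:4]))
o=ctrl.get_obs();r=R.from_rotvec(o['orientation'])
t=np.r_[C+a[0]*u+a[1]*v,a[2]]
Rt=R.from_matrix(np.c_[np.r_[u,0],np.cross([0,0,-1],np.r_[u,0]),[0,0,-1]])
d=o['ee_pos'][:2]-C
print('t',o['t'],'pos',np.round(o['ee_pos'],1),'uv',np.round([d@u,d@v],1),'F',np.round(o['ft_force'],1),'\ntranslation',np.round(r.inv().apply(t-o['ee_pos']),1),'angular',np.round((r.inv()*Rt).as_rotvec(),3))
E
python3 goal.py -95 0 230
```

```text
t: 1.8
ee_pos: [420.6, 148.8, 233.0]
orientation: [1.8, 2.574, 0.001]
ft_force: [0.3, 0.5, -0.5]
width: 88.1
grasp_force: 0.0
t 1.8 pos [420.6 148.8 233. ] uv [293.8 154.8] F [ 0.3  0.5 -0.5] 
translation [-388.  -156.8    2.9] angular [ 0.001 -0.     0.763]
```

```bash
python3 -m creep '[{"translation":[-48,-20,0],"angular":[0,0,0.095],"jaw":1},{"translation":[-97,-39,0],"angular":[0,0,0.19],"jaw":1},{"translation":[-146,-59,0],"angular":[0,0,0.285],"jaw":1},{"translation":[-194,-78,0],"angular":[0,0,0.38],"jaw":1},{"translation":[-242,-98,0],"angular":[0,0,0.475],"jaw":1},{"translation":[-291,-118,0],"angular":[0,0,0.57],"jaw":1},{"translation":[-340,-137,0],"angular":[0,0,0.665],"jaw":1},{"translation":[-388,-157,0],"angular":[0,0,0.763],"jaw":1}]'
python3 goal.py -95 0 128
```

```text
t: 2.8
ee_pos: [406.7, -269.9, 233.0]
orientation: [2.63, 1.718, 0.001]
ft_force: [0.8, 0.5, 0.2]
width: 88.0
grasp_force: 0.0
t 2.8 pos [ 406.7 -269.9  233. ] uv [-95.3  -0.5] F [0.8 0.5 0.2] 
translation [  0.3  -0.6 105. ] angular [ 0.001  0.    -0.001]
```

```bash
python3 -m creep '[{"translation":[0,0,40],"angular":[0,0,0],"jaw":1},{"translation":[0,0,80],"angular":[0,0,0],"jaw":1},{"translation":[0,0,105],"angular":[0,0,0],"jaw":1},{"translation":[6,0,105],"angular":[0,0,0],"jaw":1},{"translation":[12,0,105],"angular":[0,0,0],"jaw":1},{"translation":[18,0,105],"angular":[0,0,0],"jaw":1},{"translation":[22,0,105],"angular":[0,0,0],"jaw":1},{"translation":[26,0,105],"angular":[0,0,0],"jaw":1}]'
python3 - <<'E'
from h import *
a=snap('top','t1.png')[150:290,190:370];b=snap('scene','s1.png')[140:280,180:360]
cv2.imwrite('pics/v1.png',cv2.resize(cv2.cvtColor(np.hstack([a,b]),cv2.COLOR_RGB2BGR),(800,311),interpolation=cv2.INTER_CUBIC))
E
python3 goal.py 5 0 128
```

```text
t: 3.8
ee_pos: [417.7, -243.9, 128.2]
orientation: [2.626, 1.723, 0.001]
ft_force: [-0.3, 0.2, 0.1]
width: 87.6
grasp_force: 0.0
t 3.9 pos [ 417.5 -243.9  128. ] uv [-67.    0.1] F [ 0.1 -0.1  0.8] 
translation [72.   0.3 -0. ] angular [0.    0.    0.003]
```

View pics/v1.png

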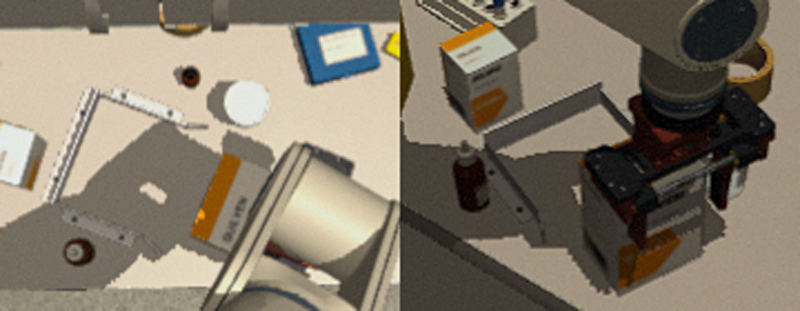

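The box still stands (top crop about 230,200), and the open gripper spans its front panel without touching it yet. I'll push level at z = 128.

```bash
python3 -m creep '[{"translation":[4,0,0],"angular":[0,0,0],"jaw":1},{"translation":[8,0,0],"angular":[0,0,0],"jaw":1},{"translation":[12,0,0],"angular":[0,0,0],"jaw":1},{"translation":[16,0,0],"angular":[0,0,0],"jaw":1},{"translation":[20,0,0],"angular":[0,0,0],"jaw":1},{"translation":[24,0,0],"angular":[0,0,0],"jaw":1},{"translation":[28,0,0],"angular":[0,0,0],"jaw":1},{"translation":[32,0,0],"angular":[0,0,0],"jaw":1}]'; python3 -m creep '[{"translation":[5,0,0],"angular":[0,0,0],"jaw":1},{"translation":[10,0,0],"angular":[0,0,0],"jaw":1},{"translation":[15,0,0],"angular":[0,0,0],"jaw":1},{"translation":[20,0,0],"angular":[0,0,0],"jaw":1},{"translation":[24,0,0],"angular":[0,0,0],"jaw":1},{"translation":[28,0,0],"angular":[0,0,0],"jaw":1},{"translation":[32,0,0],"angular":[0,0,0],"jaw":1},{"translation":[36,0,0],"angular":[0,0,0],"jaw":1}]'
python3 - <<'E'
from h import *
a=snap('top','t2.png')[150:290,190:370];b=snap('scene','s2.png')[140:280,180:360]
cv2.imwrite('pics/v2.png',cv2.resize(cv2.cvtColor(np.hstack([a,b]),cv2.COLOR_RGB2BGR),(800,311),interpolation=cv2.INTER_CUBIC))
E
python3 goal.py -95 0 128
```

```text
t: 4.9
ee_pos: [430.2, -214.6, 127.7]
orientation: [2.627, 1.723, 0.0]
ft_force: [-0.5, -0.8, 1.3]
width: 87.6
grasp_force: 0.6
t: 5.9
ee_pos: [444.4, -181.5, 127.7]
orientation: [-2.627, -1.723, 0.0]
ft_force: [0.3, -0.2, 0.2]
width: 87.8
grasp_force: 0.2
t 6.0 pos [ 444.4 -181.4  127.6] uv [1.  0.5] F [0.  0.7 0.5] 
translation [-96.    0.2  -0.4] angular [-0.    -0.     0.003]
```

View pics/v2.png

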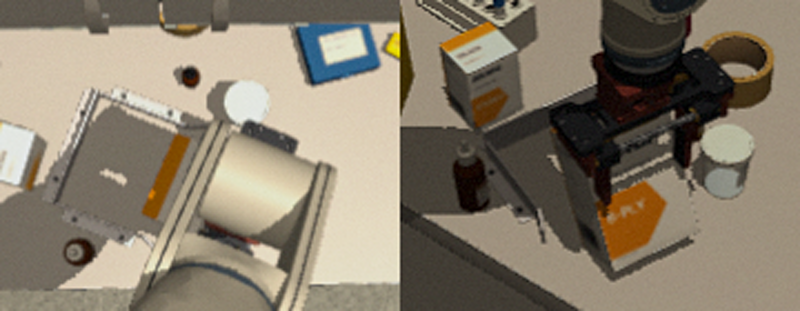

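The box is tilted about 25° towards the bay, and nothing else has moved. I'll continue gently.

```bash
python3 -m creep '[{"translation":[4,0,0],"angular":[0,0,0],"jaw":1},{"translation":[8,0,0],"angular":[0,0,0],"jaw":1},{"translation":[12,0,0],"angular":[0,0,0],"jaw":1},{"translation":[16,0,0],"angular":[0,0,0],"jaw":1},{"translation":[20,0,0],"angular":[0,0,0],"jaw":1},{"translation":[24,0,0],"angular":[0,0,0],"jaw":1},{"translation":[24,0,0],"angular":[0,0,0],"jaw":1},{"translation":[24,0,0],"angular":[0,0,0],"jaw":1}]'
python3 - <<'E'
from h import *
print(ctrl.look_for.__name__)
a=snap('top','t3.png')[150:290,190:370];b=snap('scene','s3.png')[140:280,180:360]
cv2.imwrite('pics/v3.png',cv2.resize(cv2.cvtColor(np.hstack([a,b]),cv2.COLOR_RGB2BGR),(800,311),interpolation=cv2.INTER_CUBIC))
E
python3 goal.py -95 0 200
```

```text
t: 7.0
ee_pos: [453.9, -159.8, 127.7]
orientation: [-2.627, -1.723, 0.0]
ft_force: [-0.7, -0.2, -0.1]
width: 88.1
grasp_force: 0.0
call
t 7.1 pos [ 453.9 -159.9  127.7] uv [24.5  0.5] F [-0.2  0.2  0.6] 
translation [-119.5    0.2  -72.3] angular [-0.     0.     0.003]
```

View pics/v3.png

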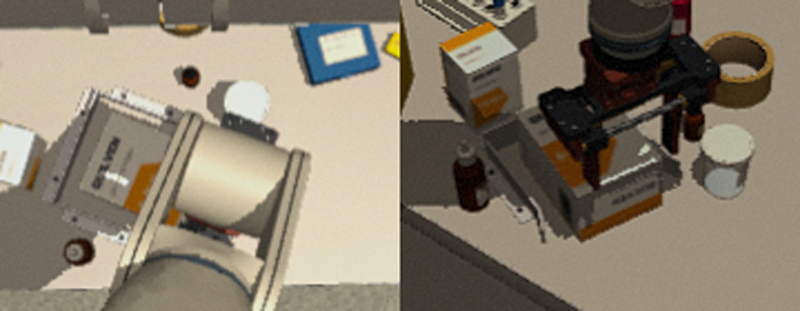

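The box lies on its back, front panel up, between the bay walls (top crop 125,165). Next I back off, go down, and push level at the underside.

```bash
python3 -m creep '[{"translation":[-20,0,0],"angular":[0,0,0],"jaw":1},{"translation":[-20,0,25],"angular":[0,0,0],"jaw":1},{"translation":[-20,0,55],"angular":[0,0,0],"jaw":1},{"translation":[-20,0,85],"angular":[0,0,0],"jaw":1},{"translation":[-20,0,105],"angular":[0,0,0],"jaw":1},{"translation":[-12,0,105],"angular":[0,0,0],"jaw":1},{"translation":[-4,0,105],"angular":[0,0,0],"jaw":1},{"translation":[2,0,105],"angular":[0,0,0],"jaw":1}]'; python3 -m creep '[{"translation":[4,0,0],"angular":[0,0,0],"jaw":1},{"translation":[8,0,0],"angular":[0,0,0],"jaw":1},{"translation":[12,0,0],"angular":[0,0,0],"jaw":1},{"translation":[15,0,0],"angular":[0,0,0],"jaw":1},{"translation":[18,0,0],"angular":[0,0,0],"jaw":1},{"translation":[20,0,0],"angular":[0,0,0],"jaw":1},{"translation":[22,0,0],"angular":[0,0,0],"jaw":1},{"translation":[24,0,0],"angular":[0,0,0],"jaw":1}]'
python3 goal.py 71 0 22
```

```text
t: 8.1
ee_pos: [455.7, -157.5, 23.6]
orientation: [2.626, 1.723, 0.002]
ft_force: [0.1, -0.5, -1.0]
width: 87.8
grasp_force: 0.0
t: 9.1
ee_pos: [464.3, -135.9, 22.7]
orientation: [-2.627, -1.723, 0.0]
ft_force: [-0.7, -3.4, 2.4]
width: 87.4
grasp_force: 1.6
t 9.1 pos [ 464.3 -135.9   22.7] uv [50.6  0.6] F [-0.7 -3.4  2.4] 
translation [20.4  0.6  0.7] angular [-0.     0.     0.003]
```

```bash
python3 -m creep '[{"translation":[1.5,0,0],"angular":[0,0,0],"jaw":1},{"translation":[3,0,0],"angular":[0,0,0],"jaw":1},{"translation":[4.5,0,0],"angular":[0,0,0],"jaw":1},{"translation":[6,0,0],"angular":[0,0,0],"jaw":1},{"translation":[7.5,0,0],"angular":[0,0,0],"jaw":1},{"translation":[9,0,0],"angular":[0,0,0],"jaw":1},{"translation":[10.5,0,0],"angular":[0,0,0],"jaw":1},{"translation":[12,0,0],"angular":[0,0,0],"jaw":1}]'
python3 - <<'E'
from h import *
a=snap('top','t4.png')[150:290,190:370];b=snap('scene','s4.png')[140:280,180:360]
cv2.imwrite('pics/v4.png',cv2.resize(cv2.cvtColor(np.hstack([a,b]),cv2.COLOR_RGB2BGR),(800,311),interpolation=cv2.INTER_CUBIC))
E
python3 goal.py 71 0 22
```

```text
t: 10.1
ee_pos: [469.1, -124.8, 22.7]
orientation: [2.627, 1.723, -0.0]
ft_force: [-1.8, -2.6, 2.6]
width: 87.9
grasp_force: 1.6
t 10.2 pos [ 469.2 -124.7   22.6] uv [62.8  0.6] F [-0.2 -0.7  0.3] 
translation [8.2 0.6 0.6] angular [-0.    -0.     0.003]
```

View pics/v4.png

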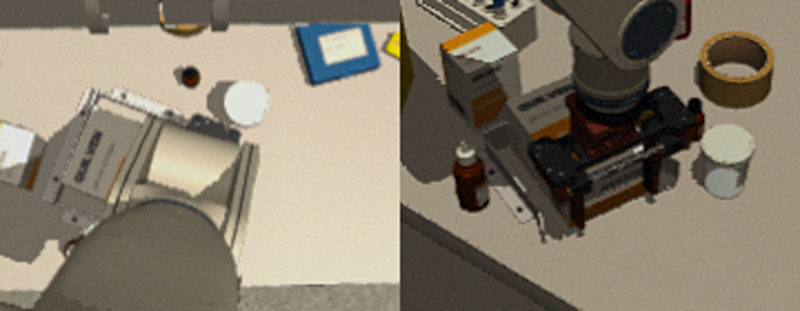

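Box sits squarely in the bay, a little short of the stop, with the force still at sliding level. I'll creep onward slowly.

```bash
python3 -m creep '[{"translation":[0.7,0,0],"angular":[0,0,0],"jaw":1},{"translation":[1.4,0,0],"angular":[0,0,0],"jaw":1},{"translation":[2.1,0,0],"angular":[0,0,0],"jaw":1},{"translation":[2.8,0,0],"angular":[0,0,0],"jaw":1},{"translation":[3.5,0,0],"angular":[0,0,0],"jaw":1},{"translation":[4.2,0,0],"angular":[0,0,0],"jaw":1},{"translation":[4.9,0,0],"angular":[0,0,0],"jaw":1},{"translation":[5.5,0,0],"angular":[0,0,0],"jaw":1}]'
python3 goal.py 71 0 22
```

```text
t: 11.2
ee_pos: [471.2, -119.8, 22.6]
orientation: [-2.627, -1.723, 0.0]
ft_force: [-0.3, -1.3, -0.5]
width: 88.3
grasp_force: 0.4
t 11.2 pos [ 471.2 -119.8   22.6] uv [68.2  0.7] F [-0.3 -1.3 -0.5] 
translation [2.8 0.7 0.6] angular [-0.    -0.     0.003]
```

```bash
python3 -m creep '[{"translation":[0.5,0,0],"angular":[0,0,0],"jaw":1},{"translation":[1,0,0],"angular":[0,0,0],"jaw":1},{"translation":[1.5,0,0],"angular":[0,0,0],"jaw":1},{"translation":[2,0,0],"angular":[0,0,0],"jaw":1},{"translation":[2.5,0,0],"angular":[0,0,0],"jaw":1},{"translation":[3,0,0],"angular":[0,0,0],"jaw":1},{"translation":[3.5,0,0],"angular":[0,0,0],"jaw":1},{"translation":[3.5,0,0],"angular":[0,0,0],"jaw":1}]'
python3 goal.py 71 0 22
```

```text
t: 12.2
ee_pos: [472.2, -119.4, 23.2]
orientation: [2.622, 1.726, -0.004]
ft_force: [-8.5, -24.8, 6.6]
width: 88.1
grasp_force: 13.1
t 12.2 pos [ 472.2 -119.4   23.2] uv [68.8 -0. ] F [ -8.5 -24.8   6.6] 
translation [ 2.2 -0.   1.2] angular [0.001 0.003 0.007]
```

The force has risen to 26 N with the tool stalled, so the box is home against the stop. I'll back off, then up.

```bash
python3 -m creep '[{"translation":[-5,0,0],"angular":[0,0,0],"jaw":1},{"translation":[-20,0,0],"angular":[0,0,0],"jaw":1},{"translation":[-40,0,0],"angular":[0,0,0],"jaw":1},{"translation":[-60,0,0],"angular":[0,0,0],"jaw":1},{"translation":[-80,0,-20],"angular":[0,0,0],"jaw":1},{"translation":[-100,0,-60],"angular":[0,0,0],"jaw":1},{"translation":[-130,0,-100],"angular":[0,0,0],"jaw":1},{"translation":[-170,0,-140],"angular":[0,0,0],"jaw":1}]'
python3 - <<'E'
from h import *
a=snap('top','t5.png')[150:290,190:370];b=snap('scene','s5.png')[140:280,180:360]
cv2.imwrite('pics/v5.png',cv2.resize(cv2.cvtColor(np.hstack([a,b]),cv2.COLOR_RGB2BGR),(800,311),interpolation=cv2.INTER_CUBIC))
E
python3 goal.py -95 0 200
```

```text
t: 13.2
ee_pos: [404.2, -273.2, 163.9]
orientation: [-2.626, -1.724, -0.0]
ft_force: [1.4, -0.5, 0.3]
width: 87.6
grasp_force: 0.0
t 13.3 pos [ 406.  -276.7  166.6] uv [-101.7   -2.5] F [ 0.8 -0.3  0.1] 
translation [  6.7  -2.3 -33.5] angular [ 0.008  0.002 -0.   ]
```

View pics/v5.png

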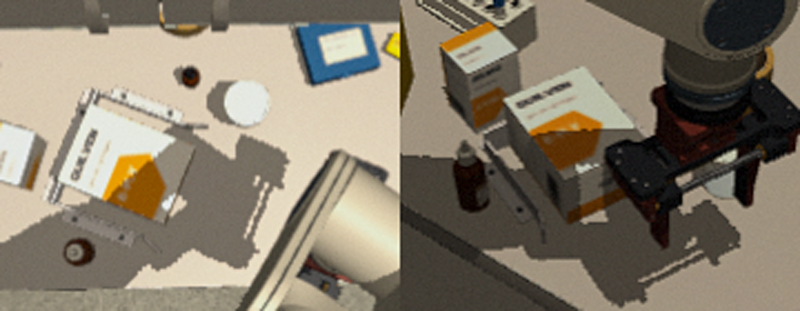

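All ten viewings are used: the box lies flat with its front panel up, at the stop, and the other things are in place. I'll check squareness numerically by fitting the box's top face and the bay to image edges.

```bash
cat > edge.py <<'E'
from h import *
from scipy.optimize import differential_evolution
def W(p,L): c,s=np.cos(p[2]),np.sin(p[2]); L=np.array(L,float); return np.c_[p[0]+c*L[:,0]-s*L[:,1],p[1]+s*L[:,0]+c*L[:,1],L[:,2]]
def seg(a,b,n=60): t=np.linspace(.04,.96,n)[:,None]; return np.array(a)*(1-t)+np.array(b)*t
def efit(im,n,segs,b):
    g=cv2.GaussianBlur(cv2.imread(im,0).astype(np.float32),(0,0),.7)
    m=np.hypot(cv2.Sobel(g,-1,1,0),cv2.Sobel(g,-1,0,1)); m=cv2.GaussianBlur(np.minimum(m,150),(0,0),.8)
    L=np.vstack([seg(*s) for s in segs])
    def f(p):
        uv=proj(n,W(p,L)).astype(np.float32); return -cv2.remap(m,uv[:,0],uv[:,1],cv2.INTER_LINEAR).mean()
    r=differential_evolution(f,b,seed=1,popsize=20,maxiter=60); return np.round(r.x,3),round(r.fun,1)
E
python3 - <<'E'
from edge import *
B=lambda h:[((-75,57,h),(75,57,h)),((-75,-57,h),(75,-57,h)),((75,57,h),(75,-57,h)),((-75,57,h),(-75,-57,h))]
bb=[(475,530),(-70,-10),(1.0,1.32)]
for n,im in(('top','t5'),('scene','s5')): print('box',n,efit(f'pics/{im}.png',n,B(85),bb))
for n,im in(('top','t0'),('scene','s0')):
  f={'t0':'top0','s0':'scene0'}[im]
  print('bay',n,efit(f'pics/{f}.png',n,[((65,80,40),(65,-80,40)),((65,80,0),(65,-80,0)),((-65,80,28),(65,80,28)),((-65,-80,28),(65,-80,28))],[(485,535),(-55,-5),(1.0,1.32)]))
E
```

```text
box top (array([524.002, -45.876,   1.197]), np.float64(-109.0))
box scene (array([501.798, -43.907,   1.141]), np.float64(-91.7))
bay top (array([506.533, -28.526,   1.195]), np.float64(-113.0))
bay scene (array([498.423, -28.013,   1.182]), np.float64(-124.7))
```

```bash
python3 -c "
from workcell import ctrl
print(ctrl.close_job())"
```

```text
the job is handed in; nothing more can be done
None
```

The job is handed in: the gauze box lies on its back, front panel up, pushed home against the stop (push force read 26 N when it stalled) and square to within about 0.04 rad by image fits, with nothing else seen to move; the hand-in returned no verdict.

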